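# Knock the cast stopper out of its mould and stop the flask

## Task

Push the blue knob of the knockout rod up its axis until the green cast stopper stuck in the tilted mould stands well out of it. Then lift the stopper out and lower it gently, small end down, into the neck of the amber flask until it sits snug and upright; do not drop it in. Leave the flask standing where it is, do not let the stopper fall to the bench, and do not disturb the other things on the bench.

Things in the scene. Friction and masses are not known exactly. Their poses are not given: they have to be found in the camera images.
- stand: Demoulding stand bolted to the bench (immovable). Origin on the bench under the mould's middle, z up; x points the way the mould's open face leans (away from the knob). Base plate 12 mm thick, x -75 to +95, y +-62 mm. Two grey cheeks 8 mm thick at y +-46 mm (x +-26), tops 205 mm high; black clamp knobs, 32 mm across, reach y +-68 mm at 179 mm height.
- mould: Round aluminium mould, 70 mm across, fixed in the stand. Origin: centre of its flange's underside, 146 mm above the bench; z = axis of cavity and rod, rising at 50 degrees (40 from vertical) towards the stand's x; y as the stand's. Open face at z = 83 mm; cavity 46 mm wide for 25 mm, then narrowing to 36 at its floor, z = 12. Flange 76 x 76 x 12 mm; 24 mm brass guide bush down to z = -25.
- mould_face (a point): Centre of the mould's open face, 210 mm above the bench; axes as mould.
- knockout (a joint): Slide of the knockout rod along the mould's z, in m: 0 = fully down, 0.045 = end stop up. Moves stiffly (about 6 N) and stays where left. The 10 mm rod's tip starts 1 to 7 mm below the stopper; fully up it holds the stopper about 38 mm out of the mould. It only pushes; it is not fastened to the stopper.
- knob_grip (a point): Grip point of the blue knob at the rod's lower end, on its axis, moving with it; axes as mould. Knob 27 mm in diameter from 15 mm below to 15 mm above this point; below that a flange of 36 mm. At joint 0 it is at mould z = -90 mm, 77 mm above the bench, behind and under the mould: a gripper pointing straight down hits the mould as the rod rises, so lean it about 40 degrees, square to the rod.
- stopper: Green cast stopper, 70 mm long, 0.11 kg. Origin: centre of its small end; z along its axis to the big end. Tapers from 34 mm diameter at z = 0 to 44 mm at z = 45, then a straight head of 44 mm up to z = 70. Starts wholly in the mould, top level with the face, with nothing to grip. Pushed fully up it rests on the rod tip, head clear of the face, loose and a few degrees out of line.
- flask: Loose conical flask of amber glass, 125 mm high, 92 mm across the foot, about 0.25 kg, empty. Origin: centre of its underside, z up.
- flask_mouth (a point): Centre of the flask's mouth, 125 mm above the bench; axes as flask. The neck is a tapered socket, inside 40 mm wide at the mouth (53 mm outside) and 32 mm at 40 mm depth: the stopper wedges when its small end is about 27 mm below the mouth, its head then standing 18 to 43 mm above the mouth.
- cutters: Side cutters with blue handles, 150 mm, lying on the bench; to be left alone.
- scissors: Scissors with white loops, 155 mm, lying on the bench; to be left alone.
- mouse: Black computer mouse, 112 x 60 x 34 mm; to be left alone.
- tin: Round tin of brass turnings, 77 mm across, 46 mm high; to be left alone.
- reel: Reel of solder standing on its flange, 60 mm across, 48 mm high; to be left alone.
- screwdriver: Yellow screwdriver, 190 mm, lying on the bench; to be left alone.

How it is judged (in metres and radians):
On the way, in this order (a step that is already met when the one before it is completed fails the run):
1. the knockout rod has pushed the stopper at least 25 mm up out of the mould, still in line with the cavity and not held by the fingers (z of stopper in the frame of mould between 0.037 and 0.055 m and value of joint knockout above 0.03 m and angle between the z axis of stopper and the z axis of mould, either way round below 0.3 rad and contact force between the fingers and stopper below 0.5 N), for 0.2 s.
2. the stopper is lifted clear of the mould (distance between stopper and mould_face above 0.06 m and height (world z) of stopper above 0.09 m), for 0.1 s.
3. the stopper is lowered into the neck while still held, not dropped (small end at least 15 mm below the mouth) (z of stopper in the frame of flask_mouth below -0.015 m and horizontal distance between stopper and flask_mouth below 0.008 m and contact force between the fingers and stopper above 1 N), for 0.05 s.
At the end, for the whole second after the job is handed in: The stopper sits small end down in the flask's neck, its small end 21 to 36 mm below the mouth, centred within 6 mm and upright within 0.1 rad; the flask stands upright (within 0.06 rad) within 40 mm of where it stood; both released and at rest (horizontal distance between stopper and flask_mouth below 0.006 m and z of stopper in the frame of flask_mouth between -0.036 and -0.021 m and angle between the z axis of stopper and the z axis of flask, either way round below 0.1 rad and angle between stopper's own z axis and vertical below 0.1 rad and angle between flask's own z axis and vertical below 0.06 rad and distance of flask from where it was at the start of the episode below 0.04 m and linear speed of each of stopper, flask below 0.02 m/s); the robot touches nothing.
It fails at once if the stopper falls to the bench (its small end below 60 mm) (height (world z) of stopper below 0.06 m).
It fails at once if the flask is tipped by more than 0.3 rad (angle between flask's own z axis and vertical above 0.3 rad).
It fails at once if the stopper is rammed into the glass with more than 30 N (contact force between stopper and flask above 30 N).
It fails at once if something else on the bench is moved by more than 30 mm (distance of any of cutters, scissors, mouse, tin, reel, screwdriver from where it was at the start of the episode above 0.03 m).
It also fails if it takes over 51 s, if anything falls off the work surface, if the arm or the gripper's body presses on something with over 40 N, if the wrist force passes 120 N, or if a joint passes its speed limit or range.

## Robot

A 7-joint arm with a two-finger parallel gripper is mounted at the origin on the work surface. World frame = base frame: x ahead of the robot, y to its left, z up, the work surface at z = 0. Lengths are in mm, angles in rad, forces in N, time in s.
With the tool pointing down it reaches from about 375 to 925 mm from the base axis. Payload 3.1 kg.
Tool frame: the origin (TCP) lies on the centre line of the jaws, within the pads' length; the fingertips stand robot.tip_extent ahead of it and the grasp point (between the pads) lies 8 mm behind it (robot.tip_extent is the distance from the TCP to the fingertips, in mm); z points along the fingers, y is the line along which they close (so a half turn about z gives the same grasp; the last joint's range is limited). The gripper opens to 85 mm and grips with 20 to 120 N. Pads are 22 mm wide; open, the fingers measure 114 mm over their backs; the gripper's body (76 mm by 85 mm) begins 54 mm behind the grasp point. The pads swing forward as they close: fully open they stand 13 mm farther back than shut.
Start: joints at [1.178, 0.383, 0.044, 1.598, -0.018, 1.161, -0.05], TCP at [188.876, -621.956, 242.269] pointing down, gripper open.
Joint ranges: [-2.61, 2.61], [-0.41, 2.15], [-1.48, 1.57], [0, 2.5], [-1.57, 4.71], [0.05, 1.97], [-2.85, 2.85]. Speed limits (rad/s): [2.79, 2.79, 3.14, 3.14, 3.14, 3.14, 3.14].

## Interface

Orientations are given as a unit quaternion [x, y, z, w].
In Python, from plant import robot, viewer, ticket, sensors gives the robot as it stands (robot), with the cameras (viewer), the job (ticket) and the readings (sensors).
- The arm moves only by the shell command python3 drive.py 'ROWS' [OPENING] [FORCE]. ROWS is rows parted by semicolons, their numbers by spaces, 1 to 12 of them, each of 6 numbers: dx, dy, dz in mm, then a rotation vector rx, ry, rz in rad; each row is the pose to reach, as a shift and turn from the pose commanded when the command began, along the tool's axes at that moment; what a row does not reach only later rows make up. A row lasts 1/8 s, in which the tool goes at most 62.5 mm and 0.188 rad, less where a joint would pass 70% of its speed; a pose out of reach is approached as far as the arm can. OPENING is the finger opening in mm, set as the command begins (- or left out keeps the last). The fingers move at their own pace and stop on an object; FORCE is the grip in N (left out, the last holds). Time passes only in rows, so rows that do not move let the fingers close. It prints the time, the measured TCP pose, the force, the opening and the grip force at its end.
- sensors.sense(): the state, without advancing time (a new reading comes with each control period).
- viewer.camera(name): name is "scene" or "top" or "wrist"; returns the picture (400x640x3 uint8, red, green, blue); there is no depth.
- viewer.camera_model(name): a dict with "fov_y" (degrees; the focal length in pixels is half the picture's height over the tangent of half this angle, whatever the lens; pixels are square), "cx", "cy" (the principal point, pixels), "pose" (4x4, takes a point from camera to world coordinates); the wrist camera has in their place "T_tool_cam" (4x4, takes a point from camera to tool coordinates, whose origin is the TCP and whose axes are the flange's). Camera axes: x right, y up, looking along -z (the intrinsics and any distortion apply to the point x, -y, -z); pixel columns grow to the right and rows downward; lengths in mm; the calibration is good to about 2 mm. A picture is of the moment at which its call begins: read the wrist's pose just before it. camera_model takes no time and is no camera call.
- ticket.sign_off(): hands the job in; it is judged then, once.
The state is a dict: "time": time; "joint_positions": joint angles; "qvel": joint speeds; "effort": joint torques, N m; "position": TCP position; "eef_rot": TCP orientation; "contact_force": force on the tool from outside, world axes, zero at the start; "moment": the same for the moment, N m; "opening": finger opening in mm; "grasp_force": force on a finger pad.
Only numpy, scipy, OpenCV 4.12 (cv2) and the standard library are available. Lean on these libraries where they do the work, as an engineer would, in place of code of your own. Each camera call takes 0.05 s, during which the arm holds its last target. There are 200 camera calls.

## Working session

There is one attempt and no reset: what is moved stays moved. The work goes in short steps, Python scripts to look and compute and a shell command to move; the robot and the scene stay as the last step left them, time stands still between calls to the robot, and variables do not carry over. Pictures are saved under pics/ and viewed, at most 11 in all, crops included, and the job is handed in when it is done.

```bash
ls; mkdir -p pics
python3 - <<'E'
from plant import robot, viewer, ticket, sensors
import cv2,numpy as np
print(robot.tip_extent); s=sensors.sense(); print({k:np.round(v,3).tolist() for k,v in s.items()})
for n in("scene","top","wrist"):
    im=viewer.camera(n); cv2.imwrite(f"pics/{n}0.png",im[:,:,::-1]); m=viewer.camera_model(n)
    print(n,{k:np.round(v,4).tolist() if not isinstance(v,str) else v for k,v in m.items()})
E
```

```text
drive.py
pics
plant.py
11.0
{'time': 0.0, 'joint_positions': [1.178, 0.384, 0.044, 1.6, -0.018, 1.161, -0.05], 'qvel': [-0.001, 0.001, 0.0, 0.002, -0.001, 0.0, 0.0], 'effort': [-0.001, -43.346, 1.024, -24.951, 0.011, 0.011, 0.0], 'position': [188.55, -621.102, 240.883], 'eef_rot': [0.989, 0.147, -0.0, -0.001], 'contact_force': [-0.008, -0.474, 0.11], 'moment': [0.004, -0.035, -0.004], 'grasp_force': 0.0, 'opening': 85.577}
scene {'fov_y': 49.6304, 'cx': 322.8803, 'cy': 195.8933, 'pose': [[0.7756, -0.5154, 0.3645, 986.5617], [0.6312, 0.6251, -0.4592, -541.7147], [0.0088, 0.5862, 0.8101, 1095.894], [0.0, 0.0, 0.0, 1.0]]}
top {'fov_y': 47.3961, 'cx': 321.1263, 'cy': 195.058, 'pose': [[0.019, 0.9891, -0.1462, 339.3539], [-0.9998, 0.0194, 0.0011, 15.5866], [0.004, 0.1461, 0.9893, 1655.3763], [0.0, 0.0, 0.0, 1.0]]}
wrist {'fov_y': 61.4271, 'cx': 322.3464, 'cy': 195.7046, 'T_tool_cam': [[-0.0001, 0.9597, 0.2812, 71.1886], [1.0, 0.0002, -0.0005, 0.2499], [-0.0005, 0.2812, -0.9597, -131.0969], [0.0, 0.0, 0.0, 1.0]]}
```

View pics/scene0.png

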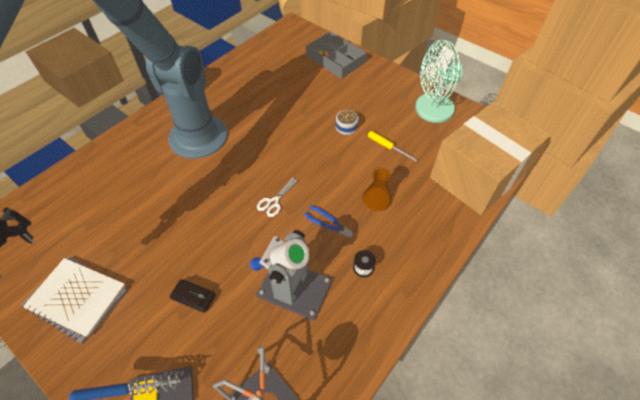

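View pics/top0.png

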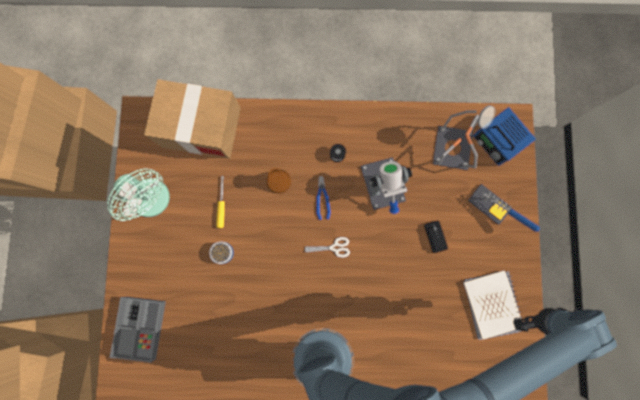

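Scene view: green stopper at about (297,254), knob (256,264), flask (377,188). Top view: green (391,170), knob (394,208), flask (279,181).

```bash
cat > h.py <<'E'
import numpy as np,cv2
from plant import robot, viewer, ticket, sensors
from scipy.spatial.transform import Rotation as R
def tool():
    s=sensors.sense(); T=np.eye(4); T[:3,:3]=R.from_quat(s['eef_rot']).as_matrix(); T[:3,3]=s['position']; return T
def cam(n):
    m=viewer.camera_model(n)
    P=np.array(m['pose']) if 'pose' in m else tool()@np.array(m['T_tool_cam'])
    return P,200/np.tan(np.radians(m['fov_y']/2)),m['cx'],m['cy']
def ray(c,uv):
    P,f,cx,cy=c; d=np.array([(uv[0]-cx)/f,-(uv[1]-cy)/f,-1.]); d=P[:3,:3]@d; return P[:3,3],d/np.linalg.norm(d)
def proj(c,X):
    P,f,cx,cy=c; p=P[:3,:3].T@(np.asarray(X)-P[:3,3]); return np.array([cx-f*p[0]/p[2],cy+f*p[1]/p[2]])
def plane(c,uv,z):
    o,d=ray(c,uv); return o+d*(z-o[2])/d[2]
def tri(*rays):
    A=sum(np.eye(3)-np.outer(d,d) for o,d in rays); b=sum((np.eye(3)-np.outer(d,d))@o for o,d in rays)
    X=np.linalg.solve(A,b); return X,[round(float(np.linalg.norm((np.eye(3)-np.outer(d,d))@(X-o))),1) for o,d in rays]
def mask(im,lo,hi,box=None):
    m=cv2.inRange(cv2.cvtColor(im,cv2.COLOR_RGB2HSV),lo,hi)
    if box:
        k=np.zeros_like(m); x0,y0,x1,y1=box; k[y0:y1,x0:x1]=255; m&=k
    n,l,st,c=cv2.connectedComponentsWithStats(m); 
    if n<2: return None
    i=1+np.argmax(st[1:,4]); return (l==i).astype(np.uint8)*255,c[i],st[i]
def rows(p,Rm,T=None):
    """shift/rotvec in tool axes to reach world TCP p, rotation Rm"""
    T=tool() if T is None else T
    return np.round(T[:3,:3].T@(np.asarray(p)-T[:3,3]),1),np.round(R.from_matrix(T[:3,:3].T@Rm).as_rotvec(),3)
E
python3 - <<'E'
from h import *
S=cv2.imread('pics/scene0.png')[:,:,::-1].copy();T=cv2.imread('pics/top0.png')[:,:,::-1].copy()
cs,ct=cam('scene'),cam('top')
G=((45,90,50),(85,255,255));B=((108,120,60),(125,255,255));A=((5,200,40),(22,255,255))
for nm,r,bs,bt in(("green",G,(270,230,320,280),(370,150,410,190)),("knob",B,(240,250,275,275),(380,198,405,220)),("flask",A,(350,160,400,215),(262,165,300,198))):
    a=mask(S,*r,bs);b=mask(T,*r,bt); print(nm,a and (a[1].round(1),a[2]),b and(b[1].round(1),b[2]))
    if a and b: X,e=tri(ray(cs,a[1]),ray(ct,b[1])); print(X.round(1),e)
print('flask top z60',plane(ct,(279,181),60), plane(cs,(377,188),60))
for n,z,p in(('cut',10,(322,200)),('reel',40,(338,152)),('mouse',30,(436,236)),('scis',5,(330,248)),('tin',46,(221,252)),('driver',15,(221,205))):print(n,plane(ct,p,z).round())
E
```

```text
green (array([295.9, 253.4]), array([289, 245,  15,  18, 214], dtype=int32)) (array([390.1, 168. ]), array([385, 165,  12,   7,  67], dtype=int32))
[ 645.  -207.4  213.8] [0.2, 0.2]
knob (array([255.5, 264. ]), array([251, 259,  12,  11,  89], dtype=int32)) (array([393.6, 206.9]), array([390, 201,   8,  12,  66], dtype=int32))
[ 533.4 -243.    77. ] [3.7, 3.7]
flask (array([377.8, 191. ]), array([362, 167,  30,  45, 894], dtype=int32)) (array([275.5, 184.5]), array([275, 184,   2,   2,   2], dtype=int32))
[619.9 183.6  24.5] [5.4, 5.4]
flask top z60 [622.61446922 164.41112837  60.        ] [627.34083235 171.36925182  60.        ]
cut [564.  10.  10.]
reel [737. -45.  40.]
mouse [ 440. -398.   30.]
scis [391. -22.   5.]
tin [369. 361.  46.]
driver [538. 376.  15.]
```

Run:
```python
from h import *
k=np.array([533.4,-243,77]);yaw=np.radians(17.7);u=np.array([np.cos(yaw),np.sin(yaw),0]);zz=np.array([0,0,1.])
for t in(50,40):
    t=np.radians(t); d=np.sin(t)*u-np.cos(t)*zz; y=np.cross(zz,u)*-1; x=np.cross(y,d); Rm=np.c_[x,y,d]
    print(x.round(2),rows(k-120*d,Rm))
```

```text
[0.61 0.2  0.77] (array([ 347.9, -260.3,   87.5]), array([ 0.004,  0.873, -0.014]))
[0.73 0.23 0.64] (array([ 362.7, -260.5,   72.7]), array([ 0.003,  0.698, -0.014]))
```

```bash
python3 drive.py '100 -90 0 0 0.1 0; 200 -180 0 0 0.3 0; 300 -240 40 0 0.5 0; 348 -260 87 0 0.7 -0.014; 348 -260 87 0 0.873 -0.014; 348 -260 87 0 0.873 -0.014; 348 -260 87 0 0.873 -0.014; 348 -260 87 0 0.873 -0.014; 348 -260 87 0 0.873 -0.014' 85
python3 - <<'E'
from h import *
s=sensors.sense();print(tool().round(3),s['joint_positions'],s['contact_force'])
cv2.imwrite('pics/w1.png',viewer.camera('wrist')[:,:,::-1])
E
```

```text
time: 1.27
position: [446.4, -271.4, 155.0]
eef_rot: [0.895, 0.14, 0.418, -0.063]
contact_force: [-0.7, -1.6, 0.3]
opening: 85.0
grasp_force: 0.0
[[ 6.11000e-01  3.04000e-01  7.31000e-01  4.46445e+02]
 [ 1.99000e-01 -9.53000e-01  2.29000e-01 -2.71397e+02]
 [ 7.66000e-01  5.00000e-03 -6.43000e-01  1.55039e+02]
 [ 0.00000e+00  0.00000e+00  0.00000e+00  1.00000e+00]] [ 1.25178494  0.27420429 -0.37152895  2.2826507  -1.311003    0.73277193
  0.73784452] [-0.68977132 -1.64856661  0.27245219]
```

View pics/w1.png

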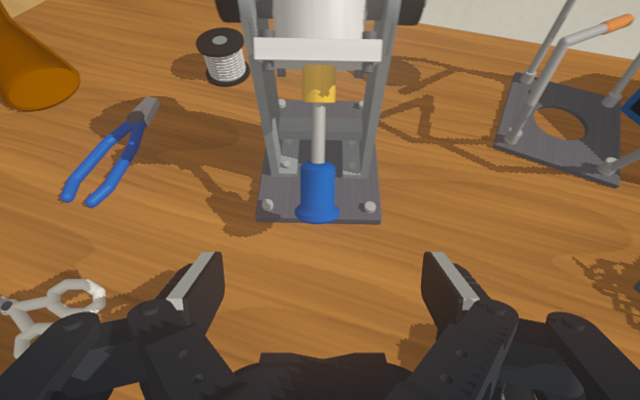

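Knob at (317,185) upright in the view, rod above it at (319,130): the yaw is right. Now measure its offset.

Run:
```python
from h import *
im=cv2.imread('pics/w1.png')[:,:,::-1].copy(); c=cam('wrist'); T=tool()
m,ce,st=mask(im,(105,120,40),(125,255,255),(280,140,360,240)); print(st)
for r in range(160,226,4):
    x=np.where(m[r])[0]; print(r,x.min() if len(x) else None,x.max() if len(x) else None)
g=im[105:160,295:345].astype(int)
X=plane(c,(317.5,184),77);print(X,T[:3,:3].T@(X-T[:3,3]))
# expected pixels of knob pts along axis for the estimate
a=T[:3,0]
for s in(-15,0,15): print(s,proj(c,X+s*a))
for uv in((317.5,184),(319,130),(319.5,85)):
    o,d=ray(c,uv); print(T[:3,:3].T@d)
```

```text
[ 295  161   44   63 2112]
160 None None
164 303 332
168 301 334
172 301 334
176 301 334
180 301 334
184 301 334
188 301 333
192 301 333
196 301 333
200 301 333
204 301 333
208 297 337
212 296 338
216 297 338
220 301 333
224 None None
[ 541.28642946 -240.1836205    77.        ] [  4.67623389  -3.47413828 127.53236517]
-15 [317.56869334 202.04095439]
0 [317.5 184. ]
15 [317.4291028  165.38024469]
[-0.24763653 -0.01390604  0.96875321]
[-0.09213756 -0.00932064  0.99570266]
[ 0.03267268 -0.0076396   0.99943691]
```

```bash
python3 drive.py '2 -3 50 0 0 0; 4 -3.5 95 0 0 0; 4 -3.5 125 0 0 0; 4 -3.5 136 0 0 0; 4 -3.5 136 0 0 0' 60; python3 drive.py '0 0 0 0 0 0; 0 0 0 0 0 0; 0 0 0 0 0 0; 0 0 0 0 0 0; 0 0 0 0 0 0' 20 40
python3 - <<'E'
from h import *
cv2.imwrite('pics/w2.png',viewer.camera('wrist')[:,:,::-1])
E
```

```text
time: 1.95
position: [547.2, -239.9, 70.6]
eef_rot: [0.896, 0.138, 0.419, -0.061]
contact_force: [0.3, -0.4, -0.2]
opening: 59.8
grasp_force: 0.0
time: 2.58
position: [545.6, -235.3, 71.0]
eef_rot: [0.895, 0.141, 0.418, -0.063]
contact_force: [-6.7, 3.1, 5.6]
opening: 25.8
grasp_force: 38.7
```

View pics/w2.png

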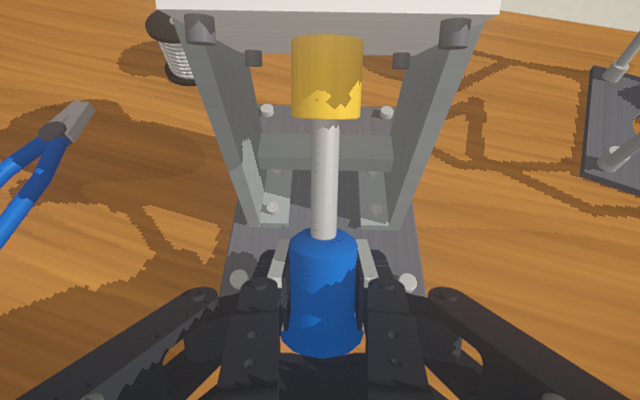

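The knob is held at (323,290). Push it up the axis.

```bash
python3 drive.py '5 0 0 0 0 0; 10 0 0 0 0 0; 15 0 0 0 0 0; 20 0 0 0 0 0; 25 1 0 0 0 0; 30 1 0 0 0 0; 35 1 0 0 0 0; 40 1 0 0 0 0; 43 1 0 0 0 0; 46 1 0 0 0 0; 47 1 0 0 0 0; 47 1 0 0 0 0'
python3 - <<'E'
from h import *
cv2.imwrite('pics/s3.png',cv2.resize(viewer.camera('scene')[200:300,220:340,::-1],None,fx=5,fy=5,interpolation=cv2.INTER_CUBIC))
E
```

```text
time: 4.12
position: [571.5, -227.6, 103.3]
eef_rot: [0.897, 0.139, 0.415, -0.063]
contact_force: [-8.5, 0.5, -3.2]
opening: 25.8
grasp_force: 39.7
```

View pics/s3.png

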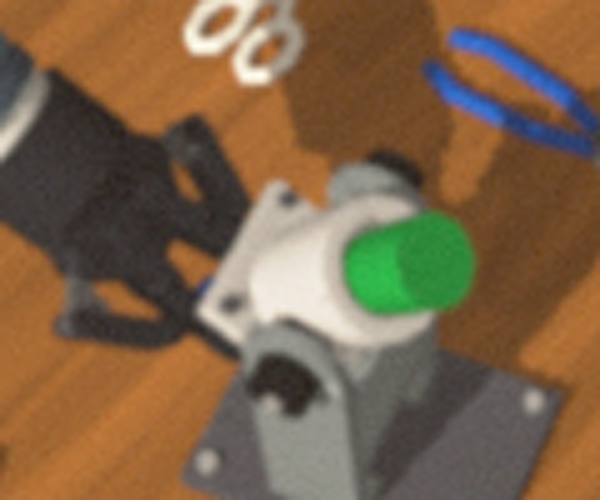

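Stopper stands well out of the face. A little more, then release and back off.

```bash
python3 drive.py '3 0 0 0 0 0; 5 0 0 0 0 0; 5 0 0 0 0 0; 5 0 0 0 0 0'; python3 drive.py '0 0 0 0 0 0; 0 0 0 0 0 0; 0 0 0 0 0 0; 0 0 -30 0 0 0; 0 0 -80 0 0 0; 0 0 -130 0 0 0; 0 0 -150 0 0 0; 0 0 -150 0 0 0' 60
python3 - <<'E'
from h import *
cs,ct=cam('scene'),cam('top')
S,T=viewer.camera('scene'),viewer.camera('top'); cv2.imwrite('pics/s4.png',S[:,:,::-1]);cv2.imwrite('pics/t4.png',T[:,:,::-1])
G=((45,90,40),(85,255,255))
a=mask(S,*G,(270,220,340,290));b=mask(T,*G,(360,140,420,190))
print(a[1],a[2],b[1],b[2]); print(tri(ray(cs,a[1]),ray(ct,b[1])))
print(tool().round(2),sensors.sense()['joint_positions'].round(2))
E
```

```text
time: 4.68
position: [571.9, -227.5, 103.9]
eef_rot: [0.899, 0.138, 0.412, -0.062]
contact_force: [-7.4, 1.7, -10.9]
opening: 25.8
grasp_force: 39.4
time: 5.68
position: [469.7, -263.6, 208.9]
eef_rot: [0.895, 0.14, 0.419, -0.06]
contact_force: [0.6, -0.1, 0.1]
opening: 59.8
grasp_force: 0.0
[301.77619048 252.77142857] [289 242  26  21 420] [389.55897436 162.8       ] [383 155  14  17 195]
(array([ 659.14715056, -203.12879594,  227.42442402]), [0.1, 0.1])
[[ 6.1000e-01  3.0000e-01  7.3000e-01  4.7031e+02]
 [ 2.0000e-01 -9.5000e-01  2.3000e-01 -2.6132e+02]
 [ 7.7000e-01  1.0000e-02 -6.4000e-01  2.0752e+02]
 [ 0.0000e+00  0.0000e+00  0.0000e+00  1.0000e+00]] [ 1.4   0.19 -0.59  2.24 -1.21  0.72  0.53]
```

```bash
cat >> h.py <<'E'
yaw=np.radians(16.2);u=np.array([np.cos(yaw),np.sin(yaw),0]);zz=np.array([0,0,1.]);a=np.cos(np.radians(50))*u+np.sin(np.radians(50))*zz
def lean(t):
    t=np.radians(t); d=np.sin(t)*u-np.cos(t)*zz; y=-np.cross(zz,u); return np.c_[np.cross(y,d),y,d]
E
python3 - <<'E'
from h import *
C=np.array([662,-201.8,230])
for l in(-20,-30): Rm=lean(l);print(rows(C-100*Rm[:,2],Rm))
print(rows([480,-255,340],lean(40)),rows([580,-230,340],lean(10)))
E
```

```text
(array([240.1,   3.1, 105.3]), array([-0.   , -1.223,  0.028]))
(array([244.6,   3.5, 122.2]), array([ 0.002, -1.397,  0.029]))
(array([108.7,  -2.2, -76.5]), array([-0.014, -0.175,  0.023])) (array([174.8,   4.3,   2.4]), array([-0.007, -0.699,  0.026]))
```

```bash
python3 drive.py '54 0 -38 0 -0.1 0; 109 0 -76 0 -0.2 0; 130 0 -50 0 -0.4 0; 155 0 -25 0 -0.57 0; 175 4 2 0 -0.75 0.02; 200 4 40 0 -0.93 0.02; 220 4 75 0 -1.1 0.028; 240 3 105 0 -1.223 0.028; 240 3 105 0 -1.223 0.028; 240 3 105 0 -1.223 0.028;240 3 105 0 -1.223 0.028' 70
python3 - <<'E'
from h import *
s=sensors.sense();print(tool().round(3),s['joint_positions'].round(2))
cv2.imwrite('pics/w5.png',viewer.camera('wrist')[:,:,::-1])
C=np.array([662,-201.8,230]);print(proj(cam('wrist'),C),proj(cam('wrist'),C+12*a))
E
```

```text
time: 7.15
position: [694.0, -193.1, 323.4]
eef_rot: [0.975, 0.138, -0.172, 0.024]
contact_force: [-0.5, 0.2, 0.8]
opening: 70.1
grasp_force: 0.0
[[ 9.02000e-01  2.78000e-01 -3.29000e-01  6.93970e+02]
 [ 2.62000e-01 -9.61000e-01 -9.40000e-02 -1.93084e+02]
 [-3.42000e-01 -2.00000e-03 -9.40000e-01  3.23421e+02]
 [ 0.00000e+00  0.00000e+00  0.00000e+00  1.00000e+00]] [ 0.45  0.75 -0.59  0.99  0.47  1.84 -1.32]
[319.9515148  198.17734764] [319.80393246 197.16222158]
```

View pics/w5.png

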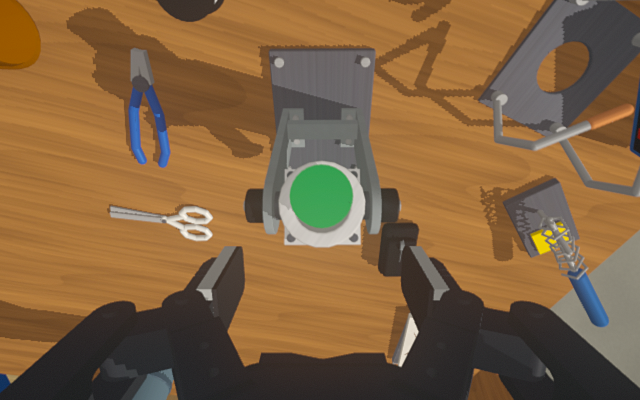

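Green head at (321,196), predicted (320,197), so the estimate is within about 1 mm. Go down and grip.

```bash
python3 - <<'E'
from h import *
print(rows(tool()[:3,3]+60*a,lean(-20)), 'a in tool',tool()[:3,:3].T@a)
C=np.array([662,-201.8,230])+2*lean(-20)[:,2];print(rows(C,lean(-20)))
E
python3 drive.py '0 0 40 0 0 0; -0.5 0.5 70 0 0 0; -1 0.5 88 0 0 0; -1 0.5 98 0 0 0; -1 0.5 101 0 0 0; -1 0.5 101 0 0 0' 68; python3 drive.py '0 0 0 0 0 0; 0 0 0 0 0 0; 0 0 0 0 0 0; 0 0 0 0 0 0; 0 0 0 0 0 0' 35 50;  python3 drive.py '0 0 0 0 0 0; 0 0 0 0 0 0'
```

```text
(array([ 20.6,  -0.1, -56.4]), array([-0.001, -0.001, -0.002])) a in tool [ 0.34291278 -0.00164099 -0.93936581]
(array([  1.8,  -1.4, 102.1]), array([-0.001, -0.001, -0.002]))
time: 7.95
position: [660.5, -203.1, 230.0]
eef_rot: [0.975, 0.138, -0.172, 0.024]
contact_force: [1.0, 0.3, 0.7]
opening: 68.1
grasp_force: 0.0
time: 8.57
position: [660.7, -202.8, 230.0]
eef_rot: [0.975, 0.139, -0.171, 0.024]
contact_force: [1.4, 1.8, 3.9]
opening: 42.7
grasp_force: 50.6
time: 8.82
position: [660.6, -202.8, 230.0]
eef_rot: [0.975, 0.139, -0.171, 0.024]
contact_force: [1.5, 1.2, 5.8]
opening: 42.3
grasp_force: 50.7
```

```bash
python3 drive.py '3 0 -9 0 0 0; 7 0 -19 0 0 0; 12 0 -33 0 0 0; 19 0 -52 0 0 0; 26 0 -71 0 0 0; 33 0 -90 0 0 0; 36 0 -100 0 0 0; 36 0 -100 0 0 0'
python3 - <<'E'
from h import *
s=sensors.sense();print(tool().round(3),s['joint_positions'].round(2))
# flask estimates
S,T=viewer.camera('scene'),viewer.camera('top'); cv2.imwrite('pics/s6.png',S[:,:,::-1]); cv2.imwrite('pics/t6.png',T[:,:,::-1])
c=np.hstack([cv2.resize(S[150:225,340:420,::-1],None,fx=5,fy=5),cv2.resize(T[150:225,245:325,::-1],None,fx=5,fy=5)])
cv2.imwrite('pics/f6.png',c)
E
```

```text
time: 9.82
position: [725.8, -184.0, 310.7]
eef_rot: [0.975, 0.139, -0.172, 0.024]
contact_force: [0.8, 0.5, -0.8]
opening: 42.4
grasp_force: 50.9
[[ 9.02000e-01  2.78000e-01 -3.29000e-01  7.25762e+02]
 [ 2.62000e-01 -9.60000e-01 -9.40000e-02 -1.83992e+02]
 [-3.43000e-01 -1.00000e-03 -9.39000e-01  3.10676e+02]
 [ 0.00000e+00  0.00000e+00  0.00000e+00  1.00000e+00]] [ 0.39  0.82 -0.57  0.89  0.49  1.86 -1.32]
```

View pics/f6.png

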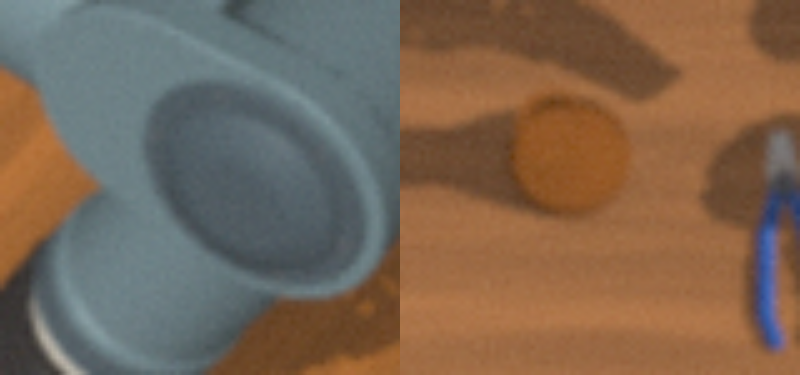

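Run:
```python
from h import *
Rm=lean(20); print(rows([497,130,310],Rm))
```

```text
(array([-123.3, -365.7,   45.6]), array([-0.001,  0.701, -0.001]))
```

```bash
python3 drive.py '-10 -35 0 0 0.05 0; -25 -85 0 0 0.15 0; -45 -135 5 0 0.28 0; -65 -185 12 0 0.4 0; -85 -235 22 0 0.52 0; -100 -285 32 0 0.6 0; -113 -330 40 0 0.67 0; -121 -355 45 0 0.7 0; -123 -366 46 0 0.7 0; -123 -366 46 0 0.7 0;-123 -366 46 0 0.7 0'
python3 - <<'E'
from h import *
print(tool().round(3),sensors.sense()['joint_positions'].round(2))
np.save('c7.npy',np.array(cam('wrist')[0]))
cv2.imwrite('pics/w7.png',viewer.camera('wrist')[:,:,::-1])
E
```

```text
time: 11.3
position: [498.5, 129.3, 310.4]
eef_rot: [0.975, 0.137, 0.172, -0.025]
contact_force: [0.2, 0.0, -0.8]
opening: 42.3
grasp_force: 50.9
[[ 9.03000e-01  2.76000e-01  3.29000e-01  4.98471e+02]
 [ 2.59000e-01 -9.61000e-01  9.70000e-02  1.29346e+02]
 [ 3.43000e-01 -2.00000e-03 -9.39000e-01  3.10360e+02]
 [ 0.00000e+00  0.00000e+00  0.00000e+00  1.00000e+00]] [ 0.69 -0.16 -0.93  2.04 -0.18  0.85 -1.45]
```

View pics/w7.png

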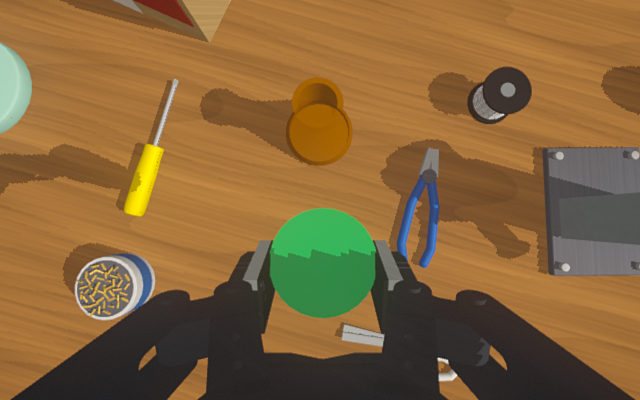

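Mouth rim around (318,103), foot around (319,133); the stopper is at (323,262) looking near upright.

Run:
```python
from h import *
im=cv2.imread('pics/w7.png')[:,:,::-1].copy()
hsv=cv2.cvtColor(im,cv2.COLOR_RGB2HSV)
c=(np.load('c7.npy'),)+cam('wrist')[1:]
m,ce,st=mask(im,(8,215,60),(20,255,255),(275,65,365,175)); print(st)
pts=cv2.findContours(m,cv2.RETR_EXTERNAL,cv2.CHAIN_APPROX_NONE)[0][0][:,0].astype(float)
for nm,sel in(('rim',pts[:,1]<103),('foot',pts[:,1]>132)):
    p=pts[sel]; A=np.c_[2*p,np.ones(len(p))]; s=np.linalg.lstsq(A,(p**2).sum(1),rcond=None)[0]
    r=np.sqrt(s[2]+s[0]**2+s[1]**2); z=125 if nm=='rim' else 3; print(nm,s[:2],r,plane(c,s[:2],z))
    e=cv2.fitEllipse(p.astype(np.float32)); print(e, plane(c,e[0],z))
    # direct fit in the world plane
    w=np.array([plane(c,q,z)[:2] for q in p]); A=np.c_[2*w,np.ones(len(w))]; s=np.linalg.lstsq(A,(w**2).sum(1),rcond=None)[0]; print('world',s[:2],np.sqrt(s[2]+s[:2]@s[:2]))
for y in range(76,140,6): x=np.where(m[y])[0]; print(y,x.min(),x.max())
cv2.imwrite('pics/f7.png',cv2.resize(im[60:180,260:380,::-1],None,fx=5,fy=5,interpolation=cv2.INTER_CUBIC))
```

```text
[ 286   78   66   87 4271]
rim [317.06150982 102.64212234] 25.091298882692044 [629.26355641 172.4065681  125.        ]
((317.02069091796875, 102.02909088134766), (48.84577560424805, 49.99674987792969), 84.88325500488281) [629.85907458 172.62118336 125.        ]
world [629.93407959 172.61852205] 25.227015381504593
foot [318.97072134 131.82703818] 32.50429207164032 [630.96439052 172.34763519   3.        ]
((318.8564453125, 132.86236572265625), (62.73236083984375, 64.69071197509766), 98.44332885742188) [629.53705565 172.09966013   3.        ]
world [630.53346377 172.2127364 ] 44.43565936129682Traceback (most recent call last):
  File "<stdin>", line 13, in <module>
    return umr_minimum(a, axis, None, out, keepdims, initial, where)
ValueError: zero-size array to reduction operation minimum which has no identity
```

Rim and foot fits agree: flask at (630,172.4). Now the stopper's tilt: compare its disc with the mould ring in w5, and with the present scene view.

Run:
```python
from h import *
Tm=np.array([[.902,.278,-.329,693.97],[.262,-.961,-.094,-193.08],[-.342,-.002,-.940,323.42],[0,0,0,1]])
m0=cam('wrist'); c=(Tm@np.array(viewer.camera_model('wrist')['T_tool_cam']),)+m0[1:]
im=cv2.imread('pics/w5.png')[:,:,::-1].copy()
def fit(m): 
    p=cv2.findContours(m,cv2.RETR_EXTERNAL,cv2.CHAIN_APPROX_NONE)[0][0][:,0].astype(np.float32); return cv2.fitEllipse(p),p
g=mask(im,(45,90,40),(85,255,255),(270,150,370,260)); print('green',fit(g[0])[0])
w=mask(im,(0,0,120),(179,60,255),(270,150,370,260))
p=cv2.findContours(w[0]|g[0],cv2.RETR_EXTERNAL,cv2.CHAIN_APPROX_NONE)[0]; p=max(p,key=len)[:,0].astype(np.float32)
sel=p[(np.hypot(p[:,0]-321,p[:,1]-205)<46)&(p[:,1]<232)]; print('ring',cv2.fitEllipse(sel),cv2.minEnclosingCircle(sel))
F=np.array([646,-206.5,210.]); print('pred face',proj(c,F),'pred top',proj(c,F+38*a), 'top +1deg u',proj(c,F+38*a+1.2*(np.cos(.698)*u-np.sin(.698)*zz)))
v=np.cross(a,np.cross(u,zz)*-1);e=[proj(c,F+35*(np.cos(t)*v+np.sin(t)*np.cross(a,v))) for t in np.linspace(0,6.28,40)]; print('pred ring',cv2.fitEllipse(np.float32(e)))
# present view
im=cv2.imread('pics/w7.png')[:,:,::-1].copy(); g=mask(im,(45,90,40),(85,255,255),(250,190,400,330)); print('now',fit(g[0])[0])
for n in('scene','top'):
    S=viewer.camera(n); g=mask(S,(45,80,30),(88,255,255),(250,130,420,280) if n=='scene' else (200,120,360,260)); 
    if g: print(n,g[1],g[2])
    if n=='scene':
        x,y=g[1].astype(int); cv2.imwrite('pics/s8.png',cv2.resize(S[y-40:y+40,x-50:x+50,::-1],None,fx=6,fy=6,interpolation=cv2.INTER_CUBIC))
```

```text
green ((320.8058776855469, 195.78302001953125), (61.70347595214844, 62.11618423461914), 2.104083776473999)
ring ((321.5617980957031, 204.2047119140625), (86.37100982666016, 87.7791519165039), 164.95306396484375) ((321.47210693359375, 203.8024139404297), 45.49649429321289)
pred face [321.73118481 200.8716513 ] pred top [321.53245831 198.16855356] top +1deg u [321.53330249 196.40771154]
pred ring ((321.7364196777344, 201.24298095703125), (88.19618225097656, 88.34848022460938), 88.40962219238281)
now ((322.49163818359375, 262.5197448730469), (107.49427032470703, 108.71663665771484), 7.713186740875244)
scene [337.5        131.56521739] [332 130  12   5  46]
top [281.21794872 202.1025641 ] [275 198  14   9  78]
```

View pics/s8.png

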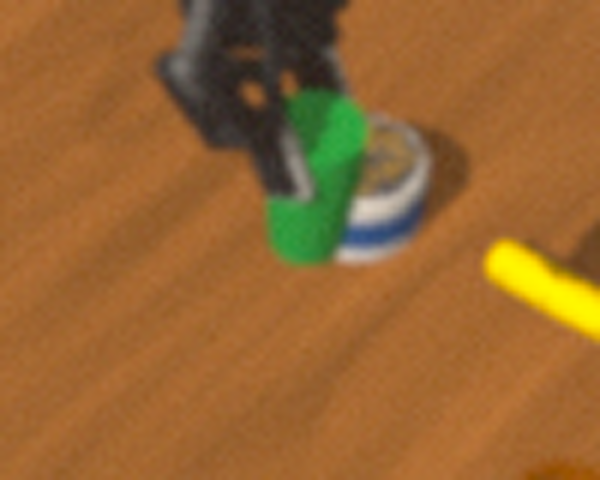

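Run:
```python
from h import *
c=cam('scene'); T=tool()
im=cv2.imread('pics/w7.png')
cw=cam('wrist'); o,d=ray(cw,(322.5,262.5)); X=o+d*(44*cw[1]/108.1)/abs(d@cw[0][:3,2]); print('top centre',X,'in tool',T[:3,:3].T@(X-T[:3,3]))
for t in(-4,0,3,4,6):
  for s in(-4,0,4):
    ax=np.array([0,0,1.])+np.tan(np.radians(t))*u+np.tan(np.radians(s))*np.cross(zz,u); ax/=np.linalg.norm(ax)
    q=proj(c,X)-proj(c,X-70*ax); print(t,s,(q*6).round(0),end=' | ')
  print()
```

```text
top centre [501.72362074 130.17484764 319.21677253] in tool [ 6.41410233  0.38922872 -7.34146382]
-4 -4 [  -8. -111.] | -4 0 [  -4. -118.] | -4 4 [  -0. -125.] | 
0 -4 [   2. -108.] | 0 0 [   6. -115.] | 0 4 [  10. -122.] | 
3 -4 [   9. -105.] | 3 0 [  14. -113.] | 3 4 [  18. -120.] | 
4 -4 [  12. -104.] | 4 0 [  16. -112.] | 4 4 [  20. -119.] | 
6 -4 [  17. -103.] | 6 0 [  21. -110.] | 6 4 [  25. -117.] |
```

Run:
```python
from h import *
Rm=lean(24.5); ax=Rm.T@zz; E=np.array([6.4,.4,-9.5])-70*ax; print(E)
for h in(30,0): print(rows(np.array([630,172.4,125+h])-Rm@E,Rm))
```

```text
[-22.62852699   0.4         54.19728896]
(array([ 95.2,  -4.9, 137.4]), array([-0.001,  0.078, -0.004]))
(array([ 85. ,  -4.8, 165.6]), array([-0.001,  0.078, -0.004]))
```

```bash
python3 drive.py '20 -1 20 0 0.02 0; 45 -2 55 0 0.05 0; 70 -4 95 0 0.078 0; 88 -5 122 0 0.078 -0.004; 95 -5 137 0 0.078 -0.004; 95 -5 137 0 0.078 -0.004; 95 -5 137 0 0.078 -0.004'
python3 - <<'E'
from h import *
Rm=tool()[:3,:3];T=tool(); Ee=np.array([-22.63,.4,54.2]); print('E',T[:3,3]+Rm@Ee, 'lean',np.degrees(np.arcsin(Rm[0,2]*u[0]+Rm[1,2]*u[1])))
cw=cam('wrist'); W=viewer.camera('wrist');S=viewer.camera('scene');cv2.imwrite('pics/w9.png',W[:,:,::-1])
g=mask(W,(45,90,40),(85,255,255),(250,190,400,330)); p=cv2.findContours(g[0],0,1)[0][0]; e=cv2.fitEllipse(p); print(e)
for z in(222,225,228): print(plane(cw,e[0],z))
c=cam('scene');x,y=proj(c,[630,172,150]).astype(int);print(x,y)
cv2.imwrite('pics/s9.png',np.hstack([cv2.resize(S[y-40:y+40,x-40:x+40,::-1],(480,480),interpolation=cv2.INTER_CUBIC),cv2.resize(W[150:310,270:376,::-1],(318,480))]))
b=proj(c,[630,172.4,155]);t=proj(c,[630,172.4,225]);mo=proj(c,[630,172.4,125]);print('crop px small end, top, mouth',[(((q-[x-40,y-40])*6).round()).tolist() for q in(b,t,mo)])
E
```

```text
time: 12.32
position: [626.9, 173.0, 214.0]
eef_rot: [0.967, 0.139, 0.21, -0.03]
contact_force: [0.9, 0.5, -1.4]
opening: 42.5
grasp_force: 51.1
E [628.84765481 173.15284058 155.29545842] lean 24.507208712144866
((322.42840576171875, 262.5350646972656), (107.81661987304688, 108.77257537841797), 175.2438201904297)
[629.57662803 173.41144417 222.        ]
[629.72935186 173.45872638 225.        ]
[629.8820757  173.50600859 228.        ]
381 169
crop px small end, top, mouth [[244.0, 234.0], [263.0, 134.0], [237.0, 274.0]]
```

View pics/s9.png

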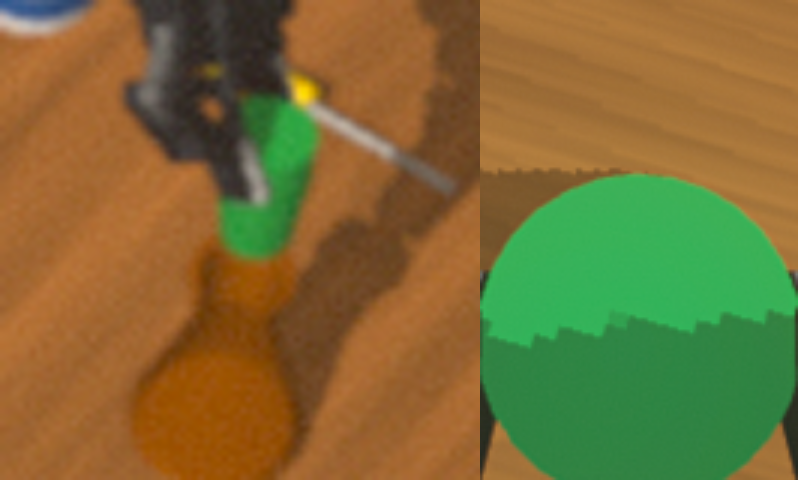

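In the scene view the stopper (small end ~(256,236)) stands upright above the mouth (~(246,274)), within 2 mm of where it should be. Lower it straight down.

```bash
python3 drive.py '-4 0 9 0 0 0; -8 0 18 0 0 0; -12 0 27 0 0 0; -15 0 33 0 0 0; -16 0 35 0 0 0; -16 0 35 0 0 0'; python3 drive.py '-1 0 2.5 0 0 0; -2 0 5 0 0 0; -3 0 7.5 0 0 0; -3.5 0 8 0 0 0; -3.5 0 8 0 0 0'
```

```text
time: 13.18
position: [626.6, 173.1, 175.0]
eef_rot: [0.967, 0.139, 0.21, -0.03]
contact_force: [-0.5, -0.9, -2.3]
opening: 42.3
grasp_force: 51.1
time: 13.8
position: [626.8, 173.3, 166.5]
eef_rot: [0.967, 0.139, 0.21, -0.03]
contact_force: [-0.2, -0.9, -1.7]
opening: 42.3
grasp_force: 51.1
```

```bash
python3 drive.py '-0.5 0 1.2 0 0 0; -1 0 2.4 0 0 0; -1.7 0 3.6 0 0 0; -2.1 0 4.6 0 0 0; -2.1 0 4.6 0 0 0';python3 drive.py '-0.5 0 1 0 0 0; -0.9 0 2 0 0 0; -1.2 0 2.7 0 0 0; -1.2 0 2.7 0 0 0'
```

```text
time: 14.42
position: [627.0, 173.2, 161.6]
eef_rot: [0.967, 0.139, 0.21, -0.03]
contact_force: [-0.8, -0.5, -0.9]
opening: 42.4
grasp_force: 51.2
time: 14.92
position: [627.8, 173.1, 159.6]
eef_rot: [0.967, 0.139, 0.211, -0.03]
contact_force: [-1.4, -3.1, 4.8]
opening: 42.2
grasp_force: 51.7
```

```bash
python3 drive.py '-0.2 0 0.5 0 0 0; -0.4 0 1 0 0 0; -0.4 0 1 0 0 0';python3 drive.py '-0.2 0 0.5 0 0 0; -0.4 0 1 0 0 0; -0.4 0 1 0 0 0'
```

```text
time: 15.3
position: [628.4, 173.2, 159.3]
eef_rot: [0.967, 0.139, 0.212, -0.029]
contact_force: [-2.2, -3.5, 8.4]
opening: 42.3
grasp_force: 52.0
time: 15.68
position: [629.1, 173.4, 159.2]
eef_rot: [0.967, 0.139, 0.212, -0.029]
contact_force: [-3.7, -3.2, 11.4]
opening: 41.9
grasp_force: 52.3
```

```bash
python3 drive.py '0 0 -0.5 0 0 0; 0 0 -0.5 0 0 0; 0 0 -0.5 0 0 0' - 20; python3 drive.py '0 0 0 0 0 0; 0 0 0 0 0 0; 0 0 0 0 0 0; 0 0 0 0 0 0' 62; python3 drive.py '0 0 -10 0 0 0; 0 0 -35 0 0 0; 0 0 -75 0 0 0; 0 0 -110 0 0 0;0 0 -130 0 0 0; 0 0 -130 0 0 0'
python3 - <<'E'
from h import *
cw=cam('wrist');W=viewer.camera('wrist');S=viewer.camera('scene');cv2.imwrite('pics/w10.png',W[:,:,::-1])
g=mask(W,(45,90,40),(85,255,255)); p=cv2.findContours(g[0],0,1)[0][0]; e=cv2.fitEllipse(p); print(e,[plane(cw,e[0],z).round(1) for z in(168,165)],'dist',44*cw[1]/(max(e[1])+1),(cw[0][:3,3]-[630,172,168]))
x,y=381,169
cv2.imwrite('pics/s10.png',np.hstack([cv2.resize(S[y-40:y+40,x-40:x+40,::-1],(400,400),interpolation=cv2.INTER_CUBIC),cv2.resize(W[100:300,220:420,::-1],(400,400))]))
c=cam('scene');print([((proj(c,[630,172.4,z])-[x-40,y-40])*5).round() for z in(168,125)])
E
```

```text
time: 16.05
position: [628.5, 173.2, 159.0]
eef_rot: [0.967, 0.139, 0.212, -0.029]
contact_force: [-2.8, -3.5, 9.3]
opening: 41.9
grasp_force: 52.0
time: 16.55
position: [626.6, 173.7, 156.7]
eef_rot: [0.967, 0.139, 0.21, -0.03]
contact_force: [-0.8, -0.6, 0.6]
opening: 61.9
grasp_force: 0.0
time: 17.3
position: [575.8, 158.5, 277.5]
eef_rot: [0.967, 0.139, 0.212, -0.029]
contact_force: [-0.6, 0.8, -0.2]
opening: 61.9
grasp_force: 0.0
((322.3399658203125, 184.496337890625), (54.601318359375, 56.436283111572266), 175.1055145263672) [array([630.3, 173.7, 168. ]), array([630.9, 173.9, 165. ])] dist 257.90140233850576 [-45.07757641 -10.63237679 258.38720561]
[array([206., 180.]), array([197., 228.])]
```

View pics/s10.png

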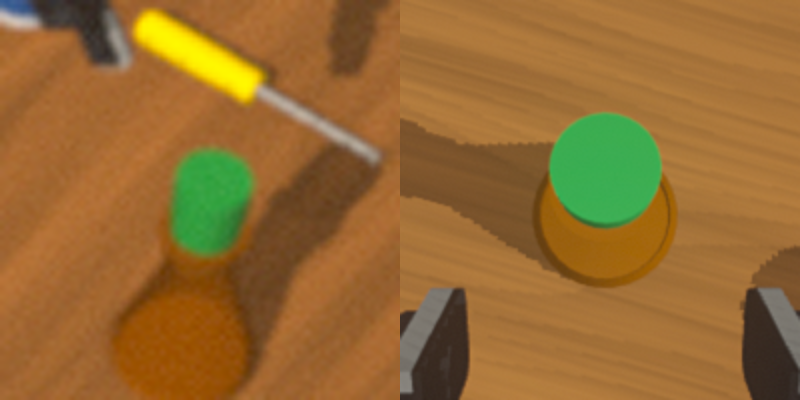

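The stopper stands upright in the neck. Check the flask's foot against the stopper's top numerically, then hand in.

Run:
```python
from h import *
cw=cam('wrist'); im=cv2.imread('pics/w10.png')[:,:,::-1].copy()
m,_,st=mask(im,(8,215,60),(20,255,255),(280,150,370,260)); p=max(cv2.findContours(m,0,1)[0],key=len)[:,0].astype(float)
p=p[p[:,1]>208]; w=np.array([plane(cw,q,3)[:2] for q in p]); A=np.c_[2*w,np.ones(len(w))]; s=np.linalg.lstsq(A,(w**2).sum(1),rcond=None)[0]
print(s[:2],np.sqrt(s[2]+s[:2]@s[:2]),len(p))
```

```text
[614.87187461 169.42505619] 32.52871515558917 160
```

Run:
```python
from h import *
cw=cam('wrist'); im=cv2.imread('pics/w10.png')[:,:,::-1].copy(); hsv=cv2.cvtColor(im,cv2.COLOR_RGB2HSV)
print(hsv[230,[270,300,322,345,375]].tolist(), hsv[[200,210],[288,358]].tolist())
m=((hsv[:,:,1]>200)&(hsv[:,:,0]<20)).astype(np.uint8)*255; k=np.zeros_like(m);k[195:250,280:366]=255; m&=k
ys,xs=np.where(m); p=[]
for y in range(198,246,2):
    x=np.where(m[y])[0]
    if len(x)>8: p+=[(x.min()-.5,y),(x.max()+.5,y)]
p=np.array(p,float); print(p[::6].tolist())
w=np.array([plane(cw,q,3)[:2] for q in p])
for _ in range(3):
    A=np.c_[2*w,np.ones(len(w))]; s=np.linalg.lstsq(A,(w**2).sum(1),rcond=None)[0]; r=np.sqrt(s[2]+s[:2]@s[:2]); e=np.abs(np.hypot(*(w-s[:2]).T)-r); w=w[e<max(1.5,2*np.median(e))]
print(s[:2],r,len(w))
```

```text
[[16, 167, 173], [17, 227, 135], [18, 234, 161], [18, 246, 143], [16, 165, 168]] [[17, 210, 102], [17, 204, 160]]
[[287.5, 198.0], [286.5, 204.0], [286.5, 210.0], [287.5, 216.0], [289.5, 222.0], [292.5, 228.0], [297.5, 234.0], [307.5, 240.0]]
[629.1618753  172.84374467] 45.23373145219157 46
```

```bash
python3 -c "
from plant import robot, viewer, ticket, sensors
print(ticket.sign_off())"
```

```text
the job is handed in; nothing more can be done
None
```

I pushed the stopper out with the knockout rod, lowered it into the flask's neck while still gripped, released it and handed in the job. My last check put it upright, centred within about 2 mm and about 26 mm below the mouth, at 17.3 s; the sign-off returned no verdict.

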